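Square the sample rack into its stop and show the tall tube to the code reader

ROBOT

A 6-joint arm with a two-finger parallel gripper is mounted at the origin on the work surface. World frame = base frame: x ahead of the robot, y to its left, z up, the work surface at z = 0. Lengths are in m, angles in rad, forces in N, time in s.
With the tool pointing down it reaches from about 0.35 to 0.975 m from the base axis. Payload 4.9 kg.
Tool frame: the origin (TCP) lies at the very end of the fingers, on their centre line; the grasp point (between the pads) lies 19 mm behind it (ctrl.grasp_offset is the distance from the TCP to the grasp point, in m); z points along the fingers, y is the line along which they close (so a half turn about z gives the same grasp; the last joint's range is limited). The gripper opens to 85 mm and grips with 20 to 120 N. Pads are 22 mm wide; open, the fingers measure 114 mm over their backs; the gripper's body (76 mm by 85 mm) begins 54 mm behind the grasp point. The pads swing forward as they close: fully open they stand 13 mm farther back than shut.
Start: joints at [-1.334, 0.053, 1.613, -0, 1.476, -0.119], TCP at [0.218, -0.586, 0.231] pointing down, gripper open.
Joint ranges: [-3.01, 3.01], [-1.01, 2.22], [0.06, 2.58], [-1.02, 4.17], [0.09, 2.62], [-3.14, 3.14]. Speed limits (rad/s): [2.57, 2.57, 3.14, 3.14, 3.14, 3.14].

INTERFACE

Orientations are given as a rotation vector (axis times angle).
In Python, from station import ctrl, optics gives the robot as it stands.
- The arm moves only by the shell command python3 -m handwheel 'ROWS' [OPENING] [FORCE]. ROWS is JSON, a list of rows, each an object of numbers: "tx", "ty", "tz": the shift along the tool's x, y, z in mm; "roll": the turn about the tool's z in rad. A call has 1 to 12 rows; each row shifts and turns the commanded pose from where the row before left it, along the tool's axes as they then stand; what a row does not reach is not made up. A row lasts 1/12 s, in which the tool goes at most 41.7 mm and 7.16 degrees, less where a joint would pass 70% of its speed; a pose out of reach is approached as far as the arm can. A call with a gripper value outside its range is refused whole. OPENING is the finger opening in mm, from 0 to 85.4, set as the call begins (- or left out, the last holds). The fingers move at their own pace and stop on an object; FORCE is the grip in N (left out, the last holds). Time passes only in rows, so rows that do not move let the fingers close. It gives the time, the measured TCP pose, the force, the opening and the grip force at its end, in the units of the state.
- ctrl.get_obs(): the state, without advancing time (a new reading comes with each control period).
- optics.get_image(name): name is "scene" or "top" or "wrist"; returns (picture, depth): 480x640x3 uint8, red, green, blue; 480x640 float32, m along the optical axis (not along the pixel's ray), 0 where there is no reading.
- optics.camera_params(name): a dict with "mtx" (3x3 intrinsics, pixels), "extrinsics" (4x4, takes a point from camera to world coordinates); the wrist camera has in their place "tool_from_camera" (4x4, takes a point from camera to tool coordinates, whose origin is the TCP and whose axes are the flange's). Camera axes: x right, y down, z forward; pixel columns grow to the right and rows downward; lengths in m; the calibration is good to about 2 mm. A picture is of the moment at which its call begins: read the wrist's pose just before it. camera_params takes no time and is no camera call.
- ctrl.finish_job(): hands the job in; it is judged then, once.
The state is a dict: "t": time; "q": joint angles; "dq": joint speeds; "effort": joint torques, N m; "tool_pos": TCP position; "tool_rot": TCP orientation; "contact_force": force on the tool from outside, world axes, zero at the start; "wrist_torque": the same for the moment, N m; "opening": finger opening in m; "grip_force": force on a finger pad.
Only numpy, scipy, OpenCV 4.12 (cv2) and the standard library are available. Lean on these libraries where they do the work, as an engineer would, in place of code of your own. Each camera call takes 0.05 s, during which the arm holds its last target. There are 200 camera calls.

TASK

Check in this rack of samples: first push the rack, with all its tubes in it, square and flush into the inside corner of the aluminium stop, so that it touches both rails. Then draw the one tall tube up out of the rack and hold it up to the code reader, cap up, with the middle of its label about 90 mm straight out from the middle of the window and the tube leaning just as the window face leans. Finish holding it still there, touching nothing but your gripper; the rack stays home, the short tubes stay in it, and the reader and the other things on the bench are left alone.

Things in the scene. Friction and masses are not known exactly. Their poses are not given: they have to be found in the camera images.
- stop: fixed rack stop: two aluminium angle rails meeting in an L on the bench, 40 mm high, 8 mm thick, 5 mm foot flange outside. Origin: inside corner at bench level, z up. Far rail's inner face is the plane x = 0 and runs 220 mm to -y; left rail's inner face is the plane y = 0 and runs 130 mm to -x. The rack goes in the quarter x < 0, y < 0
- rack: white plastic tube rack, loose, about 0.4 kg, standing askew 20 to 100 mm short of the stop: 90 mm (x) by 170 mm (y) by 62 mm high, solid side walls, 4 by 8 square 15 mm holes at 20 mm pitch, inner floor 6 mm up. Origin: centre of underside, z up. Home, its axes lie along the stop's and its origin is at x = -45, y = -85 mm in the stop's frame
- rack_corner (a point): the bottom outer corner of the rack at its +x, +y end (45 mm, 85 mm, 0 from the rack's origin); home, it coincides with the stop's inside corner. Axes as the rack's
- tall: the one tall tube, in a hole of the rack with 1 mm play each side: 106 mm long, 13 mm thick, cap 16.4 mm across on its top 20 mm, paper label all round; 16 g. In the rack its cap is 92 to 112 mm above the bench, 25 mm higher than the short ones' tops; the nearest stands 40 mm or more away. Origin: centre of bottom end, z towards the cap
- tall_label (a point): middle of the tall tube's label, on its axis, 45 mm from the bottom end. Axes as the tube's
- reader: the code reader: stand with a round black foot, 58 mm radius, fixed to the bench, gooseneck and tilting head. Origin: centre of the foot at bench level, z up; its head faces -x
- reader_window (a point): middle of the code reader's window, in a head 78 mm wide, 92 mm high, 61 mm deep on a stiff tilting joint, 245 mm above the bench, 41 mm behind the window and over the axis of the stand's round foot (58 mm radius). Axes: -x straight out of the window, y across, z up along its face. It looks down towards the robot's side, the face leaning 17 to 37 degrees, top to the robot
- reader_spot (a point): the reading spot, 90 mm straight out (-x) of the middle of the window. Axes as reader_window's: the tube's z should lie along this z
- short0: one of five short capped tubes standing in the rack: same 13 mm tube and cap as the tall one, but 81 mm long overall, so its top stands 87 mm above the bench. Origin: centre of its bottom end, z towards the cap. Leave it in the rack
- short1: one of five short capped tubes standing in the rack: same 13 mm tube and cap as the tall one, but 81 mm long overall, so its top stands 87 mm above the bench. Origin: centre of its bottom end, z towards the cap. Leave it in the rack
- short2: one of five short capped tubes standing in the rack: same 13 mm tube and cap as the tall one, but 81 mm long overall, so its top stands 87 mm above the bench. Origin: centre of its bottom end, z towards the cap. Leave it in the rack
- short3: one of five short capped tubes standing in the rack: same 13 mm tube and cap as the tall one, but 81 mm long overall, so its top stands 87 mm above the bench. Origin: centre of its bottom end, z towards the cap. Leave it in the rack
- short4: one of five short capped tubes standing in the rack: same 13 mm tube and cap as the tall one, but 81 mm long overall, so its top stands 87 mm above the bench. Origin: centre of its bottom end, z towards the cap. Leave it in the rack
- cup: lidded specimen cup, 66 mm across, 70 mm high, a bystander. Origin: centre of its underside
- marker: marker pen lying on the bench, 118 mm long, 14 mm wide, 11 mm high, a bystander. Origin: on its underside near its middle, x along the pen
- spray: disinfectant spray bottle, 68 mm across, 174 mm high, a bystander. Origin: centre of its underside
There are look-alikes about, which are no part of the job. Leave any red or yellow look-alike of the tall alone. Leave any yellow look-alike of the rack alone.

How it is judged:
On the way, in this order (a step that is already met when the one before it is completed fails the run):
1. the rack, with the tall tube still in it, is flush in the inside corner of the stop (x of rack_corner in the frame of stop between -0.004 and 0.004 m and y of rack_corner in the frame of stop between -0.004 and 0.004 m and angle between the x axis of rack and the x axis of stop, either way round below 0.025 rad and angle between rack's own z axis and vertical below 0.05 rad and height (world z) of rack below 0.006 m and z of tall in the frame of rack below 0.015 m), for 0.2 s.
2. the tall tube is drawn clear above the rack (height (world z) of tall above 0.065 m and contact force between tall and the fingers above 0.5 N), for 0.1 s.
At the end, for the whole second after the job is handed in: Gripper holds the tall tube still, touching neither rack nor reader, cap up, within 0.17 rad of the window's lean, label middle within 25 mm (out of the window) and 15 mm (across, along it) of the spot; rack within 4 mm and 0.025 rad of home, flat, with the five short tubes (x of tall_label in the frame of reader_spot between -0.025 and 0.025 m and y of tall_label in the frame of reader_spot between -0.015 and 0.015 m and z of tall_label in the frame of reader_spot between -0.015 and 0.015 m and angle between the z axis of tall and the z axis of reader_spot, either way round below 0.17 rad and angle between tall's own z axis and vertical below 1 rad and height (world z) of tall above 0.08 m and contact force between tall and the fingers above 1 N and contact force between tall and rack below 0.05 N and contact force between tall and reader below 0.05 N and linear speed of tall below 0.03 m/s and linear speed of rack below 0.02 m/s and x of rack_corner in the frame of stop between -0.004 and 0.004 m and y of rack_corner in the frame of stop between -0.004 and 0.004 m and angle between the x axis of rack and the x axis of stop, either way round below 0.025 rad and angle between rack's own z axis and vertical below 0.05 rad and height (world z) of rack below 0.006 m and z of each of short0, short1, short2, short3, short4 in the frame of rack below 0.015 m and angle between each of short0, short1, short2, short3, short4's own z axis and vertical below 0.2 rad); the arm keeps its last pose, push and grip.
It fails at once if a short tube is drawn out of the rack or tipped (z of any of short0, short1, short2, short3, short4 in the frame of rack above 0.035 m or angle between any of short0, short1, short2, short3, short4's own z axis and vertical above 0.5 rad).
It fails at once if the rack is tipped or lifted (over 0.3 rad or 25 mm) (angle between rack's own z axis and vertical above 0.3 rad or height (world z) of rack above 0.025 m).
It fails at once if the reader's head is knocked out of its setting (window moved over 6 mm) (distance of reader_window from where it was at the start of the episode above 0.006 m).
It fails at once if the cup, marker or spray bottle is shoved over 30 mm (distance of any of cup, marker, spray from where it was at the start of the episode above 0.03 m).
It also fails if it takes over 61 s, if anything falls off the work surface, if the arm or the gripper's body presses on something with over 40 N, if the wrist force passes 120 N, or if a joint passes its speed limit or range.

## Working session

There is one attempt and no reset: what is moved stays moved. The work goes in short steps, Python scripts to look and compute and a shell command to move; the robot and the scene stay as the last step left them, time stands still between calls to the robot, and variables do not carry over. Pictures are saved under pics/ and viewed, at most 10 in all, crops included, and the job is handed in when it is done.

```bash
ls; mkdir -p pics; cat > h.py <<'E'
import numpy as np, cv2
from station import ctrl, optics
from scipy.spatial.transform import Rotation as R
def snap(name, fn=None):
    o=ctrl.get_obs(); p=optics.camera_params(name); im,d=optics.get_image(name)
    if 'extrinsics' in p: T=np.array(p['extrinsics'])
    else:
        W=np.eye(4); W[:3,:3]=R.from_rotvec(o['tool_rot']).as_matrix(); W[:3,3]=o['tool_pos']; T=W@np.array(p['tool_from_camera'])
    K=np.array(p['mtx']); v,u=np.mgrid[0:480,0:640]
    P=np.stack([(u-K[0,2])/K[0,0]*d,(v-K[1,2])/K[1,1]*d,d],-1)@T[:3,:3].T+T[:3,3]
    P[d==0]=np.nan
    if fn: cv2.imwrite('pics/'+fn+'.png',im[:,:,::-1])
    return im,P,T,K
E
python3 - <<'E'
from h import *
for n in ['top','scene']:
    im,P,T,K=snap(n,n+'0'); np.savez(n+'0.npz',im=im,P=P); print(n,T.round(3),K[0])
E
```

```text
pics
top [[-0.006 -0.987  0.158  0.335]
 [-1.     0.004 -0.016 -0.03 ]
 [ 0.015 -0.158 -0.987  1.116]
 [ 0.     0.     0.     1.   ]] [493.49587953   0.         333.92398856]
scene [[-0.564  0.58  -0.588  1.019]
 [ 0.826  0.41  -0.387  0.336]
 [ 0.016 -0.704 -0.71   0.804]
 [ 0.     0.     0.     1.   ]] [463.9916687    0.         311.90134497]
```

View pics/top0.png

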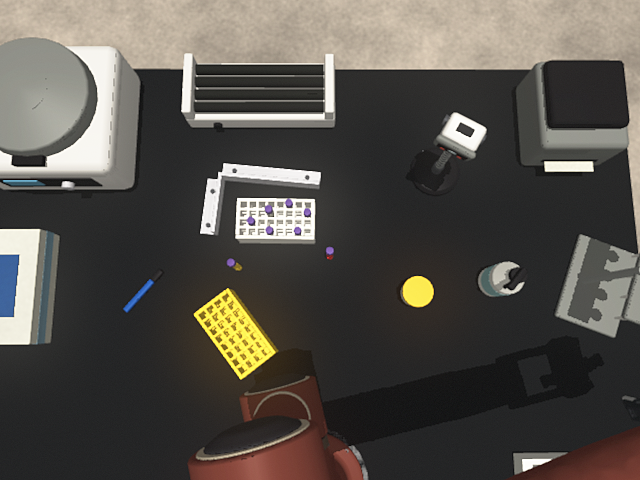

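View pics/scene0.png

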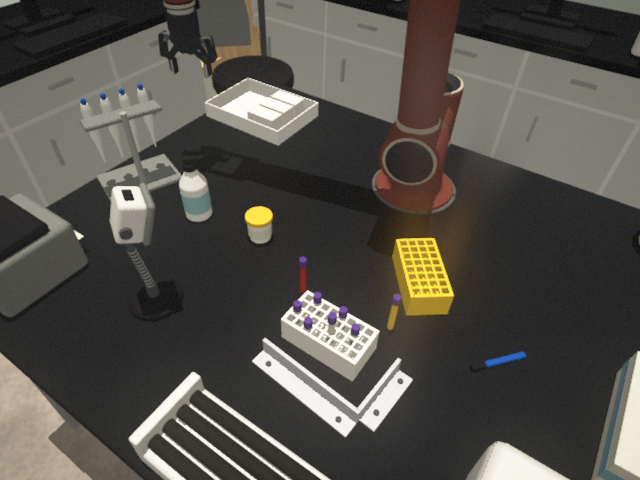

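```bash
cat > m.py <<'E'
from h import *
def rect(pts):
    r=cv2.minAreaRect(pts.astype(np.float32)); return r
t=np.load('top0.npz'); s=np.load('scene0.npz')
A=[]; C=[]
for z in (t,s): A.append(z['P'].reshape(-1,3)); C.append(z['im'].reshape(-1,3))
for nm,P,c in zip('ts',A,C):
    c=c.astype(int); x,y,z=P.T
    box=(x>.4)&(x<.75)&(y>-.02)&(y<.3)
    w=box&(c.min(1)>120)
    rk=w&(z>.055)&(z<.07); print(nm,'racktop',rk.sum(),rect(P[rk][:,:2]),np.median(z[rk]))
    rl=box&(z>.034)&(z<.045)&(c.min(1)>100)&(x>.4); print('rails',rl.sum(),np.median(z[rl]))
    np.save(nm+'rail.npy',P[rl])
    pu=box&(c[:,2]>c[:,1]+40)&(c[:,0]>c[:,1]+15)&(z>.07)
    m=pu.reshape(480,640).astype(np.uint8); n,l,st,ce=cv2.connectedComponentsWithStats(m)
    for i in range(1,n):
        if st[i,4]>5:
            q=P[(l==i).ravel()]; print('cap',ce[i].round(),st[i,4],q.mean(0).round(4),q[:,2].max().round(3),np.percentile(q[:,2],80).round(3))
    r=(x>.5)&(x<.8)&(y>-.32)&(y<-.1)&(z>.18)&(z<.4)
    print('head',r.sum(), P[r].mean(0).round(3),P[r].min(0).round(3),P[r].max(0).round(3)); np.savez(nm+'head.npz',P=P[r],c=c[r])
    f=(x>.5)&(x<.8)&(y>-.32)&(y<-.08)&(z>.004)&(z<.04); print('foot',f.sum(),rect(P[f][:,:2]),np.median(z[f]))
    for k in ((.2,.6,-.25,-.1),(.2,.6,-.42,-.25)):
        g=(x>k[0])&(x<k[1])&(y>k[2])&(y<k[3])&(z>.03)&(z<.2)
        print('obj',g.sum(),P[g].mean(0).round(3) if g.any() else 0,P[g].max(0).round(3) if g.any() else 0,P[g].min(0).round(3) if g.any() else 0)
E
python3 m.py
```

```text
t racktop 1726 ((0.5642644762992859, 0.08237142860889435), (0.16975542902946472, 0.09096578508615494), 89.03146362304688) 0.06192450065896338
rails 821 0.03957428647657091
cap [288. 202.] 41 [0.592  0.0507 0.0865] 0.092 0.089
cap [268. 208.] 43 [0.5729 0.0906 0.1121] 0.116 0.114
cap [307. 212.] 42 [0.5715 0.011  0.0863] 0.091 0.088
cap [250. 220.] 41 [0.5534 0.1309 0.0863] 0.091 0.089
cap [269. 230.] 43 [0.5331 0.0909 0.0861] 0.091 0.089
cap [297. 230.] 40 [0.5315 0.0314 0.0864] 0.091 0.089
cap [230. 262.] 56 [0.4619 0.1668 0.1046] 0.11 0.107
head 1617 [ 0.667 -0.27   0.276] [ 0.627 -0.32   0.195] [ 0.722 -0.228  0.292]
foot 1950 ((0.6496883630752563, -0.19979840517044067), (0.23998618125915527, 0.2985430657863617), 89.77118682861328) 0.016193964395322502
obj 744 [ 0.403 -0.22   0.07 ] [ 0.435 -0.19   0.076] [ 0.371 -0.25   0.031]
obj 1194 [ 0.425 -0.386  0.114] [ 0.462 -0.25   0.178] [ 0.39  -0.42   0.031]
s racktop 2191 ((0.5655322670936584, 0.0814785584807396), (0.17090725898742676, 0.09271610528230667), 89.5631103515625) 0.06073697511950271
rails 1319 0.03910553817707774
cap [317. 295.] 47 [0.5356 0.0336 0.0856] 0.089 0.088
cap [397. 297.] 40 [0.4645 0.1679 0.105 ] 0.108 0.106
cap [297. 303.] 46 [0.5753 0.0119 0.0859] 0.089 0.087
cap [343. 310.] 48 [0.5366 0.0932 0.0859] 0.09 0.088
cap [332. 316.] 50 [0.5766 0.0927 0.1111] 0.114 0.113
cap [308. 320.] 47 [0.5959 0.0522 0.0859] 0.089 0.087
cap [355. 327.] 48 [0.557  0.1328 0.0859] 0.088 0.087
head 2357 [ 0.689 -0.261  0.258] [ 0.628 -0.32   0.181] [ 0.728 -0.227  0.291]
foot 1631 ((0.635321855545044, -0.2436562180519104), (0.1497822403907776, 0.2709429860115051), 87.81422424316406) 0.0168765243714164
obj 637 [ 0.412 -0.216  0.061] [ 0.439 -0.19   0.074] [ 0.371 -0.25   0.03 ]
obj 1362 [ 0.439 -0.388  0.103] [ 0.466 -0.25   0.176] [ 0.389 -0.42   0.03 ]
```

```bash
cat > m2.py <<'E'
from h import *
for nm in 'ts':
    Q=np.load(nm+'rail.npy'); 
    # two lines: RANSAC on inner edges -> sequential RANSAC
    rng=np.random.default_rng(0); rest=Q[:,:2]
    for k in range(2):
        best=None
        for _ in range(500):
            a,b=rest[rng.choice(len(rest),2,False)]; d=b-a
            if np.linalg.norm(d)<.03: continue
            d/=np.linalg.norm(d); n=np.array([-d[1],d[0]]); i=abs((rest-a)@n)<.005
            if best is None or i.sum()>best.sum(): best=i
        p=rest[best]; vx,vy,x0,y0=cv2.fitLine(p.astype(np.float32),cv2.DIST_L2,0,.01,.01).ravel()
        d=np.array([vx,vy]);n=np.array([-vy,vx]);e=(p-[x0,y0])@n;s=(p-[x0,y0])@d
        print(nm,'line',best.sum(),'dir',np.degrees(np.arctan2(vy,vx)).round(2),'c',(x0,y0),'n',n.round(3),'e',np.percentile(e,[2,98]).round(4),'ends',[([x0,y0]+k*d).round(4) for k in (s.min(),s.max())])
        rest=rest[~best]
    H=np.load(nm+'head.npz'); P=H['P']; rest=P[P[:,2]>.19]
    for k in range(3):
        best=None
        for _ in range(600):
            a,b,c=rest[rng.choice(len(rest),3,False)]; n=np.cross(b-a,c-a)
            if np.linalg.norm(n)<1e-4: continue
            n/=np.linalg.norm(n); i=abs((rest-a)@n)<.0025
            if best is None or i.sum()>best.sum(): best=i
        p=rest[best]; m=p.mean(0); n=np.linalg.svd(p-m)[2][2]; print(nm,'plane',best.sum(),'n',n.round(3),'c',m.round(4),'ext',p.min(0).round(3),p.max(0).round(3)); rest=rest[~best]
    z=np.load(dict(t='top0.npz',s='scene0.npz')[nm]); P=z['P'].reshape(-1,3); x,y,h=P.T
    f=(x>.5)&(x<.72)&(y>-.28)&(y<-.1)&(h>.005)&(h<.022); print('foot',f.sum(),P[f].min(0),P[f].max(0),cv2.minEnclosingCircle(P[f][:,:2].astype(np.float32)))
a=cv2.imread('pics/top0.png')[95:205,395:505]; b=cv2.imread('pics/scene0.png')[175:325,90:200]
cv2.imwrite('pics/head.png',np.hstack([cv2.resize(a,(400,400)),cv2.resize(b,(400,545))[:400]]))
E
python3 m2.py
```

```text
t line 409 dir 84.44 c (np.float32(0.6611005), np.float32(0.1003262)) n [-0.995  0.097] e [-0.0047  0.004 ] ends [array([ 0.6501, -0.0124]), array([0.6721, 0.2135])]
t line 230 dir -5.7 c (np.float32(0.6022469), np.float32(0.21616296)) n [0.099 0.995] e [-0.0039  0.0043] ends [array([0.5391, 0.2225]), array([0.667 , 0.2097])]
t plane 949 n [-0.219  0.143  0.965] c [ 0.667  -0.2711  0.2819] ext [ 0.627 -0.313  0.272] [ 0.706 -0.228  0.292]
t plane 222 n [-0.483  0.274  0.832] c [ 0.6651 -0.2725  0.2813] ext [ 0.63  -0.3    0.262] [ 0.69  -0.229  0.292]
t plane 174 n [-0.839  0.464 -0.284] c [ 0.6497 -0.2632  0.2451] ext [ 0.627 -0.296  0.199] [ 0.676 -0.229  0.279]
foot 798 [ 0.50211153 -0.27975725  0.00500163] [ 0.71962217 -0.10177104  0.02197944] ((0.6105717420578003, -0.19925963878631592), 0.13438406586647034)
s line 607 dir 84.53 c (np.float32(0.6648191), np.float32(0.10926569)) n [-0.995  0.095] e [-0.0036  0.0047] ends [array([ 0.653 , -0.0136]), array([0.6748, 0.213 ])]
s line 306 dir -5.57 c (np.float32(0.60765535), np.float32(0.21609509)) n [0.097 0.995] e [-0.0039  0.0035] ends [array([0.5409, 0.2226]), array([0.6688, 0.2101])]
s plane 1018 n [-0.548 -0.836 -0.03 ] c [ 0.6948 -0.2485  0.2467] ext [ 0.662 -0.272  0.192] [ 0.728 -0.228  0.288]
s plane 607 n [-0.239  0.141  0.961] c [ 0.6696 -0.2716  0.282 ] ext [ 0.628 -0.312  0.272] [ 0.705 -0.227  0.29 ]
s plane 295 n [-0.828  0.45  -0.334] c [ 0.7049 -0.2888  0.2579] ext [ 0.679 -0.32   0.217] [ 0.727 -0.261  0.288]
foot 781 [ 0.56882711 -0.27993288  0.0052492 ] [ 0.71981977 -0.18382794  0.02199872] ((0.6442144513130188, -0.2313345968723297), 0.08920744806528091)
```

View pics/head.png

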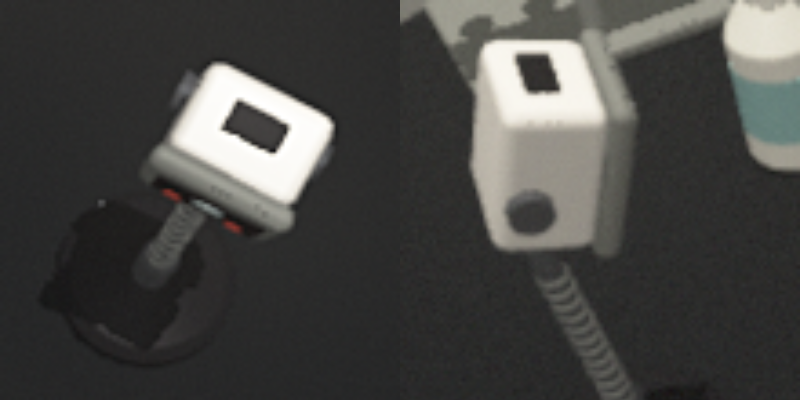

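```bash
cat >> h.py <<'E'
def go(x,y,z,yaw=None):
    """print tool-frame mm shift / roll to target TCP; yaw = heading (deg) of tool y axis (mod 180)"""
    o=ctrl.get_obs(); M=R.from_rotvec(o['tool_rot']).as_matrix(); p=np.array(o['tool_pos'])
    cy=np.degrees(np.arctan2(M[1,1],M[0,1])); roll=0
    if yaw is not None: roll=-((yaw-cy+90)%180-90)   # tool z down: +roll lowers heading
    d=np.array([x,y,z])-p; M2=M@R.from_euler('z',np.radians(roll)).as_matrix()
    print('t',round(o['t'],2),'pos',p.round(4),'yhead',round(cy,1),'z',M[:,2].round(3),'q6',round(o['q'][5],2),'F',np.round(o['contact_force'],1),'op',round(o['opening']*1e3,1),'grip',round(o['grip_force'],1))
    print(' roll first',round(np.radians(roll),3),'shift after roll',(M2.T@d*1e3).round(1))
E
python3 - <<'E'
from h import *
go(.49,.089,.231,84.5)
t=np.load('top0.npz'); P=t['P']; im=t['im'].astype(int)
for (u,v) in ((330,252),):
    q=P[v-6:v+10,u-6:u+7].reshape(-1,3); q=q[q[:,2]>.03]; print('red',q.mean(0).round(3),q.min(0).round(3),q.max(0).round(3))
s=np.load('scene0.npz'); 
for z,nm in((t,'t'),(s,'s')):
    P=z['P'].reshape(-1,3); c=z['im'].reshape(-1,3).astype(int); x,y,h=P.T
    k=(x>.4)&(x<.75)&(y>-.02)&(y<.3)&(c.min(1)>120)&(h>.055)&(h<.07)
    b=cv2.boxPoints(cv2.minAreaRect(P[k][:,:2].astype(np.float32))); print(nm,b.round(4).tolist())
E
```

```text
t 0.1 pos [ 0.2176 -0.5853  0.2302] yhead -69.6 z [-0.     0.002 -1.   ] q6 -0.12 F [-0.6  0.7  0.6] op 85.3 grip 0.0
 roll first 0.452 shift after roll [ 2.065e+02 -6.973e+02  3.000e-01]
red [ 0.484 -0.036  0.094] [ 0.478 -0.044  0.033] [ 0.494 -0.028  0.111]
t [[0.5174000263214111, -0.0017000000225380063], [0.608299970626831, -0.0032999999821186066], [0.6111999750137329, 0.1665000021457672], [0.5202000141143799, 0.1679999977350235]]
s [[0.5184999704360962, -0.003599999938160181], [0.6111999750137329, -0.00430000014603138], [0.612500011920929, 0.16660000383853912], [0.5198000073432922, 0.1673000007867813]]
```

```bash
python3 -m handwheel '[{"roll":0.113},{"roll":0.113},{"roll":0.113},{"roll":0.113},{"tx":10,"ty":-35},{"tx":10,"ty":-35},{"tx":10,"ty":-35},{"tx":10,"ty":-35},{"tx":10,"ty":-35},{"tx":10,"ty":-35},{"tx":10,"ty":-35},{"tx":10,"ty":-35}]' 70; python3 -c "
from h import *
go(.49,.089,.231,84.5)"
```

```text
t 0.1 pos [ 0.2176 -0.5853  0.2302] yhead -69.6 z [-0.     0.002 -1.   ] q6 -0.12 F [-0.6  0.7  0.6] op 85.3 grip 0.0
 roll first 0.452 shift after roll [ 2.065e+02 -6.973e+02  3.000e-01]$[0]: bad value
```

```bash
python3 -m handwheel '[{"tx":0,"ty":0,"tz":0,"roll":0.113},{"tx":0,"ty":0,"tz":0,"roll":0.113},{"tx":0,"ty":0,"tz":0,"roll":0.113},{"tx":0,"ty":0,"tz":0,"roll":0.113},{"tx":10,"ty":-35,"tz":0,"roll":0},{"tx":10,"ty":-35,"tz":0,"roll":0},{"tx":10,"ty":-35,"tz":0,"roll":0},{"tx":10,"ty":-35,"tz":0,"roll":0},{"tx":10,"ty":-35,"tz":0,"roll":0},{"tx":10,"ty":-35,"tz":0,"roll":0},{"tx":10,"ty":-35,"tz":0,"roll":0},{"tx":10,"ty":-35,"tz":0,"roll":0}]' 70; python3 -c "
from h import *
go(.49,.089,.231,84.5)"
```

```text
t: 1.1
tool_pos: [0.3243, -0.3129, 0.2307]
tool_rot: [-3.137, 0.152, 0.0]
contact_force: [0.4, -0.3, 0.7]
opening: 0.0701
grip_force: 0.0
t 1.1 pos [ 0.3243 -0.3129  0.2307] yhead -95.5 z [-0.     0.001 -1.   ] q6 0.73 F [ 0.4 -0.3  0.7] op 70.1 grip 0.0
 roll first -0.001 shift after roll [ 1.264e+02 -4.160e+02 -1.000e-01]
```

```bash
python3 -m handwheel '[{"tx":10.4,"ty":-34.7,"tz":0,"roll":0},{"tx":10.4,"ty":-34.7,"tz":0,"roll":0},{"tx":10.4,"ty":-34.7,"tz":0,"roll":0},{"tx":10.4,"ty":-34.7,"tz":0,"roll":0},{"tx":10.4,"ty":-34.7,"tz":0,"roll":0},{"tx":10.4,"ty":-34.7,"tz":0,"roll":0},{"tx":10.4,"ty":-34.7,"tz":0,"roll":0},{"tx":10.4,"ty":-34.7,"tz":0,"roll":0},{"tx":10.4,"ty":-34.7,"tz":0,"roll":0},{"tx":10.4,"ty":-34.7,"tz":0,"roll":0},{"tx":10.4,"ty":-34.7,"tz":0,"roll":0},{"tx":10.4,"ty":-34.7,"tz":0,"roll":0}]'; python3 -m handwheel '[{"tx":0,"ty":0,"tz":41,"roll":0},{"tx":0,"ty":0,"tz":41,"roll":0},{"tx":0,"ty":0,"tz":41,"roll":0},{"tx":0,"ty":0,"tz":41,"roll":0},{"tx":0,"ty":0,"tz":30,"roll":0},{"tx":0,"ty":0,"tz":12,"roll":0},{"tx":0,"ty":0,"tz":0,"roll":0}]'; python3 -c "
from h import *
go(.49,.089,.025,84.5)
im,P,T,K=snap('wrist','w1')"
```

```text
t: 2.1
tool_pos: [0.4885, 0.0896, 0.2309]
tool_rot: [3.138, -0.15, -0.001]
contact_force: [0.5, -1.0, -0.4]
opening: 0.0699
grip_force: 0.0
t: 2.68
tool_pos: [0.485, 0.0876, 0.0215]
tool_rot: [3.137, -0.151, -0.013]
contact_force: [-0.1, -0.0, -0.8]
opening: 0.0701
grip_force: 0.0
t 2.68 pos [0.485  0.0876 0.0215] yhead -95.5 z [-0.008 -0.    -1.   ] q6 1.69 F [-0.1 -0.  -0.8] op 70.1 grip 0.0
 roll first -0.0 shift after roll [ 4.8 -1.9 -3.6]
```

```bash
python3 -m handwheel '[{"tx":8,"ty":0,"tz":-4,"roll":0},{"tx":6,"ty":0,"tz":0,"roll":0},{"tx":4,"ty":0,"tz":0,"roll":0},{"tx":4,"ty":0,"tz":0,"roll":0},{"tx":4,"ty":0,"tz":0,"roll":0},{"tx":4,"ty":0,"tz":0,"roll":0},{"tx":4,"ty":0,"tz":0,"roll":0},{"tx":4,"ty":0,"tz":0,"roll":0},{"tx":4,"ty":0,"tz":0,"roll":0},{"tx":4,"ty":0,"tz":0,"roll":0},{"tx":4,"ty":0,"tz":0,"roll":0},{"tx":0,"ty":0,"tz":0,"roll":0}]'; python3 -c "
from h import *
go(.55,.082,.025,84.5)
snap('scene','s1')"
```

```text
t: 3.73
tool_pos: [0.5394, 0.0828, 0.0303]
tool_rot: [3.138, -0.151, 0.002]
contact_force: [-0.4, 0.8, 1.0]
opening: 0.0701
grip_force: 0.5
t 3.73 pos [0.5394 0.0828 0.0303] yhead -95.5 z [ 0.001 -0.    -1.   ] q6 1.68 F [-0.4  0.8  1. ] op 70.1 grip 0.5
 roll first -0.0 shift after roll [10.6 -0.2  5.3]
```

View pics/s1.png

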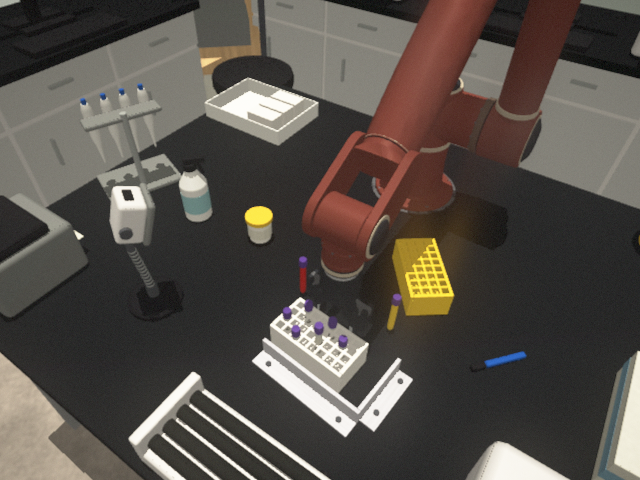

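```bash
python3 -m handwheel '[{"tx":4,"ty":0,"tz":3,"roll":0},{"tx":4,"ty":0,"tz":0,"roll":0},{"tx":3,"ty":0,"tz":0,"roll":0},{"tx":2,"ty":0,"tz":0,"roll":0},{"tx":0,"ty":0,"tz":0,"roll":0}]'; python3 -m handwheel '[{"tx":1,"ty":0,"tz":0,"roll":0},{"tx":1,"ty":0,"tz":0,"roll":0},{"tx":0,"ty":0,"tz":0,"roll":0}]'; cat > m3.py <<'E'
from h import *
import sys
xs=np.array([.9954,-.0958]); ys=np.array([.0958,.9954])
for n in sys.argv[1:]:
    im,P,T,K=snap(n); P=P.reshape(-1,3); c=im.reshape(-1,3).astype(int); x,y,h=P.T
    box=(x>.4)&(x<.75)&(y>-.04)&(y<.3)&(c.min(1)>120); 
    k=box&(h>.055)&(h<.07); q=P[k][:,:2]@np.array([xs,ys]).T
    r=box&(h>.032)&(h<.046); w=P[r][:,:2]@np.array([xs,ys]).T
    far=w[(w[:,1]<.25)&(w[:,0]>.63)]; lf=w[w[:,1]>.255]
    print(n,'rack(stop axes)',np.percentile(q,[.5,99.5],axis=0).round(4).tolist(),'rect',cv2.minAreaRect(P[k][:,:2].astype(np.float32)),'far',np.percentile(far[:,0],[1,50,99]).round(4),'left',np.percentile(lf[:,1],[1,50,99]).round(4) if len(lf) else w.max(0))
go(.55,.082,.025,84.5)
E
python3 m3.py scene
```

```text
t: 4.2
tool_pos: [0.5515, 0.0815, 0.0262]
tool_rot: [3.138, -0.151, 0.001]
contact_force: [-1.1, 0.6, -0.4]
opening: 0.0703
grip_force: 0.6
t: 4.45
tool_pos: [0.5533, 0.0814, 0.0262]
tool_rot: [-3.138, 0.151, -0.0]
contact_force: [-1.5, 0.6, 0.4]
opening: 0.0699
grip_force: 1.1
scene rack(stop axes) [[0.5554, 0.0479], [0.6451, 0.217]] rect ((0.6089316010475159, 0.07336363941431046), (0.17220431566238403, 0.09278900921344757), 84.06243133544922) far [0.6375 0.6496 0.655 ] left [0.2566 0.2731 0.2769]
t 4.5 pos [0.5533 0.0814 0.0262] yhead -95.5 z [ 0. -0. -1.] q6 1.68 F [-3.   0.5 -0.1] op 69.7 grip 1.0
 roll first -0.0 shift after roll [-3.3 -0.3  1.2]
```

```bash
python3 -m handwheel '[{"tx":1.5,"ty":0,"tz":0,"roll":0},{"tx":1.5,"ty":0,"tz":0,"roll":0},{"tx":0,"ty":0,"tz":0,"roll":0}]';python3 -m handwheel '[{"tx":1.5,"ty":0,"tz":0,"roll":0},{"tx":1.5,"ty":0,"tz":0,"roll":0},{"tx":0,"ty":0,"tz":0,"roll":0}]'
```

```text
t: 4.75
tool_pos: [0.5551, 0.0813, 0.0262]
tool_rot: [-3.138, 0.152, 0.005]
contact_force: [-7.7, 1.4, 3.8]
opening: 0.0697
grip_force: 3.9
t: 5.0
tool_pos: [0.555, 0.0813, 0.0262]
tool_rot: [3.138, -0.151, -0.019]
contact_force: [-20.4, 1.6, 15.8]
opening: 0.0698
grip_force: 10.5
```

```bash
python3 -m handwheel '[{"tx":-10,"ty":0,"tz":0,"roll":0},{"tx":-20,"ty":0,"tz":0,"roll":0},{"tx":0,"ty":0,"tz":-40,"roll":0},{"tx":0,"ty":0,"tz":-40,"roll":-0.1208},{"tx":0,"ty":0,"tz":-40,"roll":-0.1208},{"tx":0,"ty":0,"tz":-30,"roll":-0.1208},{"tx":0,"ty":0,"tz":0,"roll":-0.1208},{"tx":0,"ty":0,"tz":0,"roll":-0.1208},{"tx":0,"ty":0,"tz":0,"roll":-0.1208},{"tx":0,"ty":0,"tz":0,"roll":-0.1208},{"tx":0,"ty":0,"tz":0,"roll":-0.1208},{"tx":0,"ty":0,"tz":0,"roll":-0.1208}]' 40;python3 -m handwheel '[{"tx":0,"ty":0,"tz":0,"roll":-0.1208},{"tx":0,"ty":0,"tz":0,"roll":-0.1208},{"tx":0,"ty":0,"tz":0,"roll":-0.1208},{"tx":0,"ty":0,"tz":0,"roll":-0.1208}]'; python3 -c "
from h import *
go(.5985,-.0416,.026,-5.5)"; python3 m3.py top
```

```text
t: 6.0
tool_pos: [0.5304, 0.0836, 0.177]
tool_rot: [2.758, 1.501, 0.005]
contact_force: [-0.5, -0.5, -0.1]
opening: 0.0398
grip_force: 0.0
t: 6.33
tool_pos: [0.5304, 0.0836, 0.177]
tool_rot: [2.318, 2.117, 0.004]
contact_force: [0.0, -0.1, -0.6]
opening: 0.0401
grip_force: 0.0
t 6.33 pos [0.5304 0.0836 0.177 ] yhead -5.2 z [ 0.004 -0.    -1.   ] q6 0.11 F [ 0.  -0.1 -0.6] op 40.1 grip 0.0
 roll first 0.005 shift after roll [-118.1   79.2  151.3]
top rack(stop axes) [[0.5546, 0.0478], [0.6445, 0.111]] rect ((0.6045491695404053, 0.022079607471823692), (0.06505982577800751, 0.09045716375112534), 84.97390747070312) far [0.6353 0.6507 0.6536] left [0.65378615 0.11254972]
t 6.38 pos [0.5303 0.0836 0.177 ] yhead -5.0 z [ 0.003 -0.    -1.   ] q6 0.1 F [-0.1 -0.4  0.6] op 39.8 grip 0.0
 roll first -1.562 shift after roll [-19.2   0.2 152. ]
```

```bash
python3 -m handwheel '[{"tx":-30,"ty":20,"tz":0,"roll":0},{"tx":-30,"ty":20,"tz":0,"roll":0},{"tx":-30,"ty":20,"tz":0,"roll":0},{"tx":-28,"ty":19,"tz":0,"roll":0.005},{"tx":0,"ty":0,"tz":40,"roll":0},{"tx":0,"ty":0,"tz":40,"roll":0},{"tx":0,"ty":0,"tz":40,"roll":0},{"tx":0,"ty":0,"tz":20,"roll":0},{"tx":0,"ty":0,"tz":8,"roll":0},{"tx":0,"ty":0,"tz":0,"roll":0},{"tx":0,"ty":0,"tz":0,"roll":0}]'; python3 -m handwheel '[{"tx":8,"ty":0,"tz":0,"roll":0},{"tx":5,"ty":0,"tz":0,"roll":0},{"tx":4,"ty":0,"tz":0,"roll":0},{"tx":4,"ty":0,"tz":0,"roll":0},{"tx":4,"ty":0,"tz":0,"roll":0},{"tx":4,"ty":0,"tz":0,"roll":0},{"tx":4,"ty":0,"tz":0,"roll":0},{"tx":4,"ty":0,"tz":0,"roll":0},{"tx":0,"ty":0,"tz":0,"roll":0}]'; python3 m3.py scene
```

```text
t: 7.3
tool_pos: [0.5978, -0.0416, 0.0296]
tool_rot: [2.331, 2.103, 0.002]
contact_force: [-0.5, -0.4, 1.2]
opening: 0.04
grip_force: 0.0
t: 8.05
tool_pos: [0.6012, -0.0052, 0.03]
tool_rot: [2.328, 2.105, -0.001]
contact_force: [-0.9, -4.8, 3.2]
opening: 0.0394
grip_force: 2.2
scene rack(stop axes) [[0.5568, 0.0647], [0.6468, 0.2329]] rect ((0.6129282712936401, 0.08966509252786636), (0.17074821889400482, 0.09148824214935303), 84.27171325683594) far [0.6367 0.6502 0.6551] left [0.2564 0.2733 0.2772]
t 8.1 pos [ 0.6012 -0.0052  0.0298] yhead -5.8 z [ 0.002 -0.002 -1.   ] q6 -0.03 F [-0.6 -3.9  3.6] op 39.6 grip 2.2
 roll first 1.566 shift after roll [-59.3 -81.9   4.5]
```

```bash
python3 -m handwheel '[{"tx":4,"ty":0,"tz":2,"roll":0},{"tx":4,"ty":0,"tz":2,"roll":0},{"tx":4,"ty":0,"tz":0,"roll":0},{"tx":4,"ty":0,"tz":0,"roll":0},{"tx":4,"ty":0,"tz":0,"roll":0},{"tx":4,"ty":0,"tz":0,"roll":0},{"tx":4,"ty":0,"tz":0,"roll":0},{"tx":3,"ty":0,"tz":0,"roll":0},{"tx":0,"ty":0,"tz":0,"roll":0}]'; python3 -m handwheel '[{"tx":1.5,"ty":0,"tz":0,"roll":0},{"tx":1.5,"ty":0,"tz":0,"roll":0},{"tx":0,"ty":0,"tz":0,"roll":0}]';python3 m3.py scene
```

```text
t: 8.85
tool_pos: [0.6041, 0.026, 0.0253]
tool_rot: [2.329, 2.105, -0.0]
contact_force: [-0.6, -4.2, 2.7]
opening: 0.0396
grip_force: 2.1
t: 9.1
tool_pos: [0.6043, 0.0285, 0.0253]
tool_rot: [2.329, 2.105, -0.001]
contact_force: [-1.1, -5.5, 5.4]
opening: 0.0398
grip_force: 2.8
scene rack(stop axes) [[0.5571, 0.0991], [0.6467, 0.2666]] rect ((0.616029679775238, 0.12360580265522003), (0.17002642154693604, 0.09164895117282867), 84.24479675292969) far [0.6447 0.6506 0.655 ] left [0.2564 0.2717 0.2769]
t 9.15 pos [0.6043 0.0285 0.0252] yhead -5.8 z [ 0.001 -0.002 -1.   ] q6 0.03 F [-2.  -5.5  4.7] op 39.9 grip 2.7
 roll first 1.566 shift after roll [-59.1 -48.1   0.1]
```

```bash
python3 -m handwheel '[{"tx":1.5,"ty":0,"tz":0,"roll":0},{"tx":1.5,"ty":0,"tz":0,"roll":0},{"tx":0,"ty":0,"tz":0,"roll":0}]';python3 -m handwheel '[{"tx":1.5,"ty":0,"tz":0,"roll":0},{"tx":1.5,"ty":0,"tz":0,"roll":0},{"tx":0,"ty":0,"tz":0,"roll":0}]'
```

```text
t: 9.4
tool_pos: [0.6045, 0.0306, 0.0253]
tool_rot: [2.328, 2.104, -0.003]
contact_force: [-1.9, -8.9, 5.5]
opening: 0.04
grip_force: 4.4
t: 9.65
tool_pos: [0.605, 0.0305, 0.0253]
tool_rot: [2.324, 2.102, -0.009]
contact_force: [-1.6, -19.2, 3.4]
opening: 0.04
grip_force: 9.5
```

```bash
python3 -m handwheel '[{"tx":-10,"ty":0,"tz":0,"roll":0},{"tx":-20,"ty":0,"tz":0,"roll":0},{"tx":0,"ty":0,"tz":-40,"roll":0},{"tx":0,"ty":0,"tz":-40,"roll":0},{"tx":0,"ty":0,"tz":-40,"roll":0},{"tx":-30,"ty":0,"tz":-30,"roll":0},{"tx":-30,"ty":0,"tz":-20,"roll":0},{"tx":-30,"ty":0,"tz":0,"roll":0},{"tx":0,"ty":0,"tz":0,"roll":0}]' 30; cat > m4.py <<'E'
from h import *
import sys
for n in sys.argv[1:]:
    im,P,T,K=snap(n,n+'_m4'); P=P.reshape(-1,3); c=im.reshape(-1,3).astype(int); x,y,z=P.T
    pu=(x>.45)&(x<.75)&(y>0)&(y<.3)&(c[:,2]>c[:,1]+40)&(c[:,0]>c[:,1]+15)&(z>.1)
    print(n,'tall cap',pu.sum(),P[pu].mean(0).round(4),P[pu].min(0).round(4),P[pu].max(0).round(4))
    t=pu&(z>np.percentile(z[pu],40)); print(P[t].mean(0).round(4))
E
python3 m3.py scene top; python3 m4.py scene top
```

```text
t: 10.4
tool_pos: [0.593, -0.0873, 0.1962]
tool_rot: [2.332, 2.098, 0.004]
contact_force: [-0.9, -0.4, -1.0]
opening: 0.03
grip_force: 0.0
scene rack(stop axes) [[0.5565, 0.1], [0.6469, 0.2688]] rect ((0.616045355796814, 0.12575748562812805), (0.1700257658958435, 0.09255638718605042), 84.2348403930664) far [0.645  0.6504 0.655 ] left [0.2558 0.272  0.277 ]
top rack(stop axes) [[0.5549, 0.0997], [0.6452, 0.2691]] rect ((0.6152894496917725, 0.12627404928207397), (0.1705915629863739, 0.09174367040395737), 84.53752899169922) far [0.6319 0.6496 0.6535] left [0.2575 0.2741 0.2779]
t 10.5 pos [ 0.592  -0.0838  0.1934] yhead -5.9 z [ 0.     0.002 -1.   ] q6 -0.16 F [ 0.5  0.3 -0.3] op 30.1 grip 0.0
 roll first 1.563 shift after roll [ -57.7 -160.7  168.7]
scene tall cap 100 [0.5585 0.149  0.1084] [0.4578 0.1285 0.1008] [0.6333 0.1749 0.1138]
[0.6185 0.1369 0.1108]
top tall cap 94 [0.5379 0.1515 0.1084] [0.4554 0.1275 0.1012] [0.6305 0.1744 0.1159]
[0.5804 0.1431 0.1109]
```

View pics/scene_m4.png

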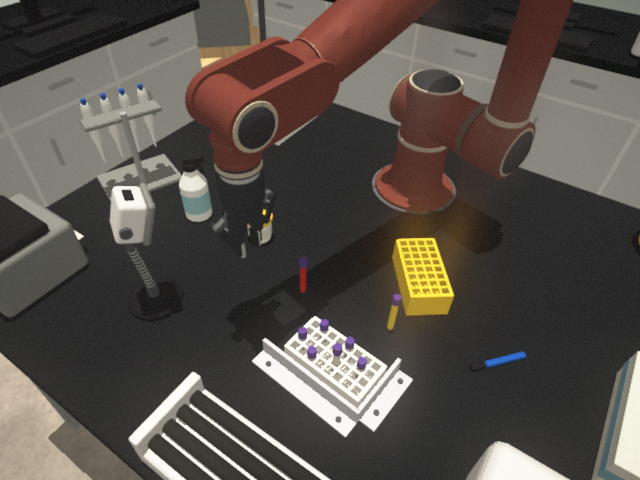

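```bash
python3 - <<'E'
from h import *
for n,u,v in(('top',433.5,171),('scene',157,299)):
    p=optics.camera_params(n);K=np.array(p['mtx']);T=np.array(p['extrinsics'])
    r=T[:3,:3]@np.linalg.solve(K,[u,v,1]); X=T[:3,3]+r*((.012-T[2,3])/r[2]); print(n,'foot',X.round(4))
H=[np.load(k+'head.npz')['P'] for k in 'ts']; P=np.vstack([h[h[:,2]>.19] for h in H])
# fit box: center, yaw, tilt, given dims 61x78x92
from scipy.optimize import least_squares
hd=np.array([.061,.078,.092])/2
def ax(yaw,t):
    n=np.array([np.cos(yaw)*np.cos(t),np.sin(yaw)*np.cos(t),-np.sin(t)]); y=np.array([-np.sin(yaw),np.cos(yaw),0]); return np.array([n,y,np.cross(n,y)])
def f(a):
    q=abs((P-a[:3])@ax(a[3],a[4]).T)-hd
    o=np.linalg.norm(np.maximum(q,0),axis=1)+np.minimum(q.max(1),0); return o*1e3
s=least_squares(f,[.68,-.265,.24,np.radians(149),.3],loss='soft_l1',x_scale=[.01,.01,.01,.1,.1]); a=s.x
A=ax(a[3],a[4]); print('c',a[:3].round(4),'yaw',np.degrees(a[3]).round(1),'tilt',np.degrees(a[4]).round(1),'med res mm',np.median(abs(s.fun)).round(2))
F=a[:3]+A[0]*hd[0]; w=F; print('front centre',w.round(4),'joint 41 behind',(w-.041*A[0]).round(4)); S=w+.09*A[0]; print('spot',S.round(4),'n',A[0].round(3),'up',A[2].round(3))
go(.6260,.1355,.193,-5.5)
m=np.array(optics.camera_params('wrist')['tool_from_camera']); print(m.round(3))
E
```

```text
top foot [ 0.6849 -0.2807  0.012 ]
scene foot [ 0.6913 -0.2719  0.012 ]
c [ 0.6777 -0.2831  0.2383] yaw 150.2 tilt 16.9 med res mm 1.44
front centre [ 0.6523 -0.2686  0.2295] joint 41 behind [ 0.6864 -0.2881  0.2414]
spot [ 0.5776 -0.2258  0.2033] n [-0.83   0.476 -0.29 ] up [-0.252  0.144  0.957]
t 10.6 pos [ 0.5917 -0.0825  0.1925] yhead -5.8 z [-0.002  0.002 -1.   ] q6 -0.16 F [-0.4  0.2  0. ] op 29.9 grip 0.0
 roll first -0.005 shift after roll [ 2.203e+02  1.330e+01 -2.000e-01]
[[ 0.001 -0.96  -0.28   0.071]
 [ 1.     0.001 -0.    -0.   ]
 [ 0.001 -0.28   0.96  -0.143]
 [ 0.     0.     0.     1.   ]]
```

```bash
python3 -m handwheel '[{"tx":36,"ty":2,"tz":0,"roll":-0.005},{"tx":36,"ty":2.3,"tz":0,"roll":0},{"tx":37,"ty":2.3,"tz":0,"roll":0},{"tx":37,"ty":2.3,"tz":0,"roll":0},{"tx":37,"ty":2.3,"tz":0,"roll":0},{"tx":37,"ty":2,"tz":0,"roll":0},{"tx":0,"ty":0,"tz":20,"roll":0},{"tx":0,"ty":0,"tz":10,"roll":0},{"tx":0,"ty":0,"tz":0,"roll":0},{"tx":0,"ty":0,"tz":0,"roll":0}]' 30; python3 - <<'E'
from h import *
im,P,T,K=snap('wrist','w2'); P=P.reshape(-1,3); c=im.reshape(-1,3).astype(int); x,y,z=P.T
pu=(x>.55)&(x<.7)&(y>.08)&(y<.2)&(c[:,2]>c[:,1]+40)&(c[:,0]>c[:,1]+15)&(z>.108)&(z<.118)
print(pu.sum(),P[pu].mean(0).round(4),P[pu].min(0).round(4),P[pu].max(0).round(4))
go(.6260,.1355,.083,-5.5)
E
```

```text
t: 11.43
tool_pos: [0.6254, 0.134, 0.1617]
tool_rot: [-2.324, -2.11, 0.005]
contact_force: [0.5, 0.7, 0.4]
opening: 0.0298
grip_force: 0.0<stdin>:4: RuntimeWarning: Mean of empty slice.
  ret = um.true_divide(
Traceback (most recent call last):
ValueError: zero-size array to reduction operation minimum which has no identity
```

View pics/w2.png

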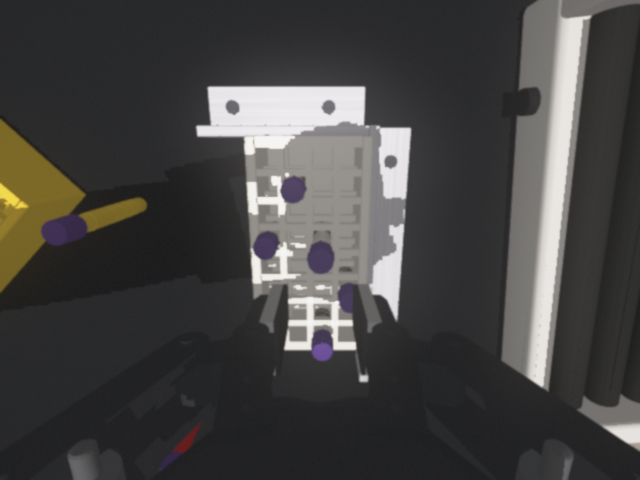

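```bash
python3 - <<'E'
from h import *
im,P,T,K=snap('wrist')
q=P[238:276,300:342].reshape(-1,3); q=q[(q[:,2]>.1)]
print(len(q),q.mean(0).round(4),q.min(0).round(4),q.max(0).round(4)); t=q[q[:,2]>.109]; print(len(t),t.mean(0).round(4),t.min(0).round(4),t.max(0).round(4))
go(.6260,.1355,.083,-5.5)
E
```

```text
642 [0.6265 0.1376 0.1111] [0.6177 0.1281 0.1001] [0.635  0.145  0.1144]
526 [0.6263 0.1367 0.1125] [0.6185 0.1281 0.109 ] [0.6342 0.1443 0.1144]
t 11.53 pos [0.6268 0.1334 0.164 ] yhead -5.6 z [ 0.  0. -1.] q6 0.19 F [0.9 0.3 0.3] op 29.8 grip 0.0
 roll first -0.002 shift after roll [ 2. -1. 81.]
```

```bash
python3 -m handwheel '[{"tx":3,"ty":-0.8,"tz":20,"roll":0},{"tx":0,"ty":0,"tz":25,"roll":0},{"tx":0,"ty":0,"tz":18,"roll":0},{"tx":0,"ty":0,"tz":12,"roll":0},{"tx":0,"ty":0,"tz":6,"roll":0},{"tx":0,"ty":0,"tz":0,"roll":0},{"tx":0,"ty":0,"tz":0,"roll":0}]';  python3 -m handwheel '[{"tx":0,"ty":0,"tz":0,"roll":0},{"tx":0,"ty":0,"tz":0,"roll":0},{"tx":0,"ty":0,"tz":0,"roll":0},{"tx":0,"ty":0,"tz":0,"roll":0},{"tx":0,"ty":0,"tz":0,"roll":0},{"tx":0,"ty":0,"tz":0,"roll":0}]' 8 25; python3 -c "
from h import *
go(.6260,.1365,.083,-5.5)"
```

```text
t: 12.12
tool_pos: [0.627, 0.1369, 0.0838]
tool_rot: [2.326, 2.11, 0.002]
contact_force: [0.4, -0.4, 0.4]
opening: 0.0301
grip_force: 0.0
t: 12.62
tool_pos: [0.6275, 0.1373, 0.0846]
tool_rot: [2.325, 2.11, 0.004]
contact_force: [0.2, -0.1, 6.1]
opening: 0.0153
grip_force: 24.7
t 12.62 pos [0.6275 0.1373 0.0846] yhead -5.5 z [ 0.003  0.    -1.   ] q6 0.2 F [ 0.2 -0.1  6.1] op 15.3 grip 24.7
 roll first -0.001 shift after roll [-0.9 -1.4  1.6]
```

```bash
python3 -m handwheel '[{"tx":0,"ty":0,"tz":-8,"roll":0},{"tx":0,"ty":0,"tz":-12,"roll":0},{"tx":0,"ty":0,"tz":-12,"roll":0},{"tx":0,"ty":0,"tz":-9,"roll":0},{"tx":0,"ty":0,"tz":-5,"roll":0},{"tx":0,"ty":0,"tz":0,"roll":0},{"tx":0,"ty":0,"tz":0,"roll":0}]' 8 25; python3 - <<'E'
from h import *
go(.6260,.1365,.129,-5.5)
im,P,T,K=snap('scene'); cv2.imwrite('pics/lift.png',cv2.resize(im[260:400,250:430,::-1],None,fx=4,fy=4))
E
```

```text
t: 13.2
tool_pos: [0.6263, 0.1372, 0.1293]
tool_rot: [2.326, 2.111, 0.001]
contact_force: [0.4, 0.4, -0.9]
opening: 0.0153
grip_force: 24.5
t 13.2 pos [0.6263 0.1372 0.1293] yhead -5.5 z [ 0.001  0.    -1.   ] q6 0.2 F [ 0.4  0.4 -0.9] op 15.3 grip 24.5
 roll first -0.001 shift after roll [-0.7 -0.3  0.3]
```

View pics/lift.png

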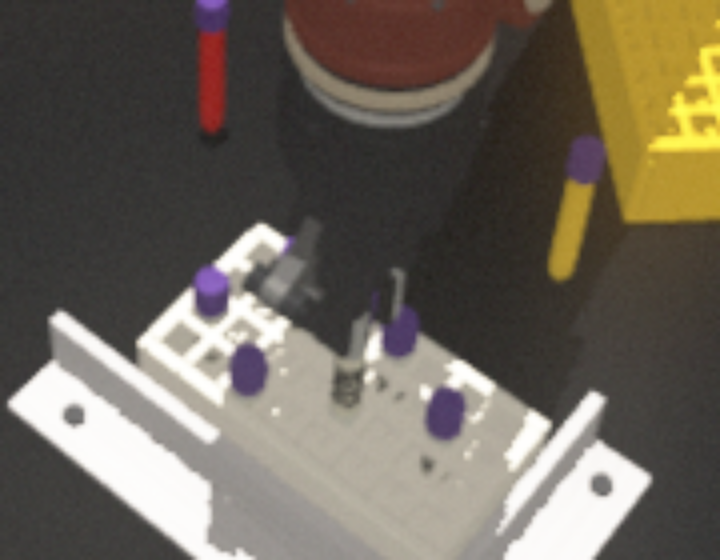

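```bash
python3 -m handwheel '[{"tx":3,"ty":0,"tz":-1,"roll":0},{"tx":3,"ty":0,"tz":0,"roll":0},{"tx":3,"ty":0,"tz":0,"roll":0},{"tx":3,"ty":0,"tz":0,"roll":0},{"tx":0,"ty":0,"tz":0,"roll":0}]'; python3 -m handwheel '[{"tx":3,"ty":0,"tz":0,"roll":0},{"tx":3,"ty":0,"tz":0,"roll":0},{"tx":3,"ty":0,"tz":0,"roll":0},{"tx":3,"ty":0,"tz":0,"roll":0},{"tx":3,"ty":0,"tz":0,"roll":0},{"tx":0,"ty":0,"tz":0,"roll":0}]';  python3 m3.py scene
```

```text
t: 13.67
tool_pos: [0.627, 0.1494, 0.129]
tool_rot: [-2.325, -2.112, 0.002]
contact_force: [-0.5, -1.2, -1.4]
opening: 0.0155
grip_force: 24.4
t: 14.17
tool_pos: [0.629, 0.1647, 0.13]
tool_rot: [-2.326, -2.112, -0.001]
contact_force: [-0.4, -1.4, -1.4]
opening: 0.0157
grip_force: 24.6
scene rack(stop axes) [[0.5564, 0.0994], [0.6465, 0.2688]] rect ((0.6156817078590393, 0.12502381205558777), (0.1714034378528595, 0.09225460886955261), 84.449462890625) far [0.6446 0.6501 0.655 ] left [0.2561 0.2722 0.2769]
t 14.22 pos [0.629  0.1645 0.13  ] yhead -5.5 z [ 0.  0. -1.] q6 0.24 F [-0.6 -1.7 -0.4] op 15.5 grip 24.6
 roll first 1.571 shift after roll [-70.8  89.7 105. ]
```

```bash
python3 -m handwheel '[{"tx":0,"ty":0,"tz":-8,"roll":0},{"tx":0,"ty":0,"tz":-12,"roll":0},{"tx":0,"ty":0,"tz":-25,"roll":0},{"tx":0,"ty":0,"tz":-30,"roll":0},{"tx":0,"ty":0,"tz":-30,"roll":0},{"tx":0,"ty":0,"tz":-20,"roll":0},{"tx":0,"ty":0,"tz":0,"roll":0},{"tx":0,"ty":0,"tz":0,"roll":0}]'; python3 - <<'E'
from h import *
go(.6260,.1365,.129,-5.5); o=ctrl.get_obs(); p=np.array(o['tool_pos'])
im,P,T,K=snap('scene'); Q=P.reshape(-1,3); c=im.reshape(-1,3)
# points below fingertips near tube, above everything else
k=(abs(Q[:,0]-p[0])<.04)&(abs(Q[:,1]-p[1])<.06)&(Q[:,2]>.1)&(Q[:,2]<p[2]-.005)
q=Q[k]; m=q.mean(0); U,S,V=np.linalg.svd(q-m); print(k.sum(),m.round(4),S.round(3),(V[0]*np.sign(V[0][2])).round(3),q.min(0).round(3),q.max(0).round(3))
h,w=480,640; i=np.argwhere(k.reshape(h,w)); v,u=i.mean(0).astype(int); print(u,v)
cv2.imwrite('pics/tilt.png',cv2.resize(im[max(0,v-90):v+60,max(0,u-90):u+90,::-1],None,fx=4,fy=4))
E
python3 m3.py scene
```

```text
t: 14.88
tool_pos: [0.6301, 0.1646, 0.2585]
tool_rot: [2.324, 2.11, 0.009]
contact_force: [-0.0, -0.4, -0.9]
opening: 0.0153
grip_force: 24.6
t 14.88 pos [0.6301 0.1646 0.2585] yhead -5.5 z [ 0.006  0.002 -1.   ] q6 0.24 F [-0.  -0.4 -0.9] op 15.3 grip 24.6
 roll first -0.001 shift after roll [-28.6  -2.1 129.4]
165 [0.6337 0.1453 0.216 ] [0.216 0.049 0.02 ] [0.027 0.244 0.969] [0.628 0.132 0.186] [0.637 0.157 0.245]
344 315
scene rack(stop axes) [[0.5562, 0.0993], [0.6464, 0.2688]] rect ((0.6161251068115234, 0.12469743192195892), (0.17181439697742462, 0.09207229316234589), 84.73416137695312) far [0.6446 0.6502 0.655 ] left [0.2558 0.2721 0.2769]
t 14.98 pos [0.6284 0.1642 0.2541] yhead -5.5 z [-0.001  0.    -1.   ] q6 0.24 F [-0.6 -0.7 -0.1] op 15.4 grip 24.6
 roll first 1.57 shift after roll [-69.9  89.4 229.1]
```

View pics/tilt.png

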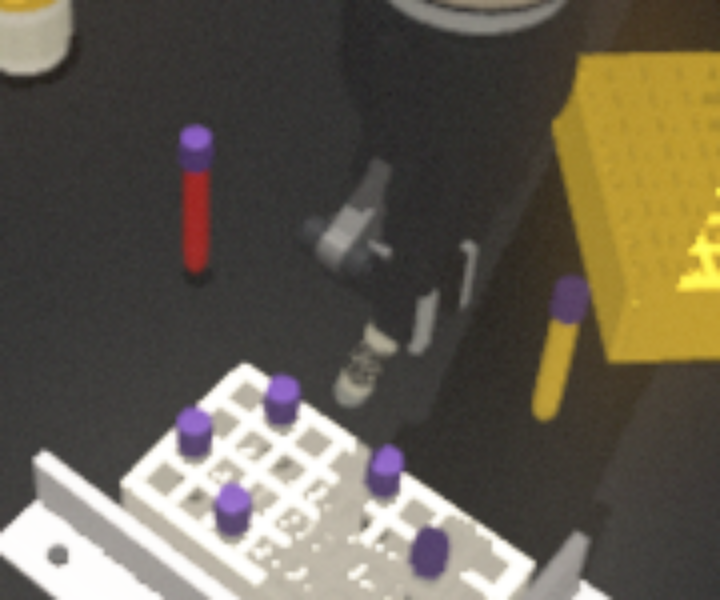

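```bash
python3 -m handwheel '[{"tx":0,"ty":0,"tz":0,"roll":-0.1147},{"tx":0,"ty":0,"tz":0,"roll":-0.1147},{"tx":0,"ty":0,"tz":0,"roll":-0.1147},{"tx":0,"ty":0,"tz":0,"roll":-0.1147},{"tx":0,"ty":0,"tz":0,"roll":-0.1147},{"tx":0,"ty":0,"tz":0,"roll":-0.1147},{"tx":0,"ty":0,"tz":0,"roll":-0.1147},{"tx":0,"ty":0,"tz":0,"roll":-0.1147},{"tx":0,"ty":0,"tz":0,"roll":-0.1147},{"tx":0,"ty":0,"tz":0,"roll":-0.1147},{"tx":0,"ty":0,"tz":0,"roll":0}]'; python3 -c "
from h import *
go(.5673,-.2169,.234,60.2)"
```

```text
t: 15.9
tool_pos: [0.6278, 0.164, 0.2522]
tool_rot: [-0.805, -3.033, 0.002]
contact_force: [0.5, -0.9, -0.6]
opening: 0.0153
grip_force: 24.6
t 15.9 pos [0.6278 0.164  0.2522] yhead 60.3 z [-0.004 -0.    -1.   ] q6 -0.91 F [ 0.5 -0.9 -0.6] op 15.3 grip 24.6
 roll first 0.002 shift after roll [-136.8 -360.6   18.5]
```

```bash
python3 -m handwheel '[{"tx":-6,"ty":-16,"tz":0,"roll":0},{"tx":-12,"ty":-32,"tz":0,"roll":0},{"tx":-14,"ty":-36,"tz":0,"roll":0},{"tx":-14,"ty":-36,"tz":0,"roll":0},{"tx":-14,"ty":-36,"tz":0,"roll":0},{"tx":-14,"ty":-36,"tz":3,"roll":0},{"tx":-14,"ty":-36,"tz":3,"roll":0},{"tx":-14,"ty":-36,"tz":3,"roll":0},{"tx":-14,"ty":-36,"tz":3,"roll":0},{"tx":-12,"ty":-32,"tz":3,"roll":0},{"tx":-6,"ty":-18,"tz":2,"roll":0},{"tx":-3,"ty":-10.6,"tz":1.5,"roll":0.002}]'; python3 -m handwheel '[{"tx":0,"ty":0,"tz":0,"roll":0},{"tx":0,"ty":0,"tz":0,"roll":0},{"tx":0,"ty":0,"tz":0,"roll":0},{"tx":0,"ty":0,"tz":0,"roll":0}]'; python3 - <<'E'
from h import *
go(.5673,-.2169,.234,60.2); p=np.array(ctrl.get_obs()['tool_pos'])
for n in('scene','top'):
    im,P,T,K=snap(n,n+'_end'); Q=P.reshape(-1,3)
    k=(np.hypot(Q[:,0]-p[0],Q[:,1]-p[1])<.05)&(Q[:,2]>.14)&(Q[:,2]<p[2]-.005); q=Q[k]
    if k.sum()<20: print(n,k.sum()); continue
    m=q.mean(0); V=np.linalg.svd(q-m)[2]; print(n,k.sum(),m.round(4),(V[0]*np.sign(V[0][2])).round(3),q.min(0).round(3),q.max(0).round(3))
    H=(Q[:,0]>.6)&(Q[:,0]<.75)&(Q[:,1]<-.2)&(Q[:,1]>-.34)&(Q[:,2]>.19)&(Q[:,2]<.295); print('head',Q[H].mean(0).round(4),Q[H].max(0).round(3))
E
```

```text
t: 16.9
tool_pos: [0.567, -0.2191, 0.2343]
tool_rot: [-0.819, -3.03, -0.001]
contact_force: [0.2, 0.2, -0.3]
opening: 0.015
grip_force: 24.6
t: 17.23
tool_pos: [0.5688, -0.2155, 0.2364]
tool_rot: [0.809, 3.035, 0.001]
contact_force: [0.2, -0.5, -0.3]
opening: 0.0155
grip_force: 24.6
t 17.23 pos [ 0.5688 -0.2155  0.2364] yhead 60.1 z [ 0.  0. -1.] q6 -1.53 F [ 0.2 -0.5 -0.3] op 15.5 grip 24.6
 roll first -0.001 shift after roll [ 0.6 -2.   2.4]
scene 201 [ 0.5882 -0.2221  0.1983] [-0.205  0.13   0.97 ] [ 0.576 -0.233  0.16 ] [ 0.599 -0.214  0.231]
head [ 0.6889 -0.2607  0.2582] [ 0.728 -0.227  0.29 ]
top 0
```

View pics/scene_end.png

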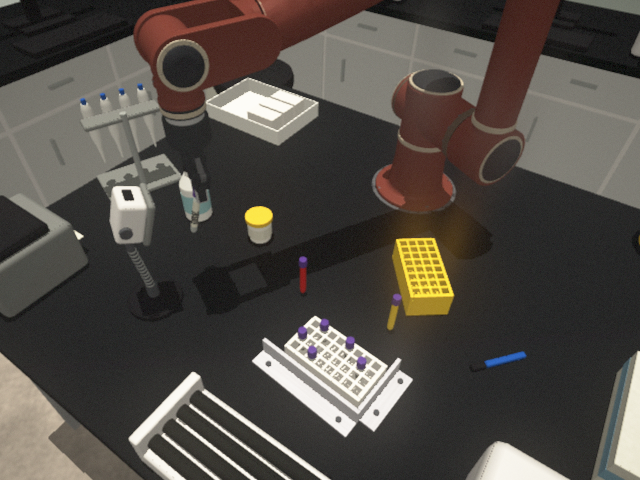

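```bash
python3 -m handwheel '[{"tx":2,"ty":0,"tz":0,"roll":0},{"tx":2,"ty":0,"tz":0,"roll":0},{"tx":0,"ty":0,"tz":0,"roll":0},{"tx":0,"ty":0,"tz":0,"roll":0},{"tx":0,"ty":0,"tz":0,"roll":0},{"tx":0,"ty":0,"tz":0,"roll":0},{"tx":0,"ty":0,"tz":0,"roll":0},{"tx":0,"ty":0,"tz":0,"roll":0}]'; python3 m3.py scene top; python3 -c "
from station import ctrl
print(ctrl.finish_job())"
```

```text
t: 18.0
tool_pos: [0.5649, -0.2151, 0.2363]
tool_rot: [-0.812, -3.035, 0.0]
contact_force: [0.4, 0.5, -1.1]
opening: 0.0156
grip_force: 24.6
scene rack(stop axes) [[0.5561, 0.0998], [0.6465, 0.2689]] rect ((0.6157562732696533, 0.1255464106798172), (0.17090164124965668, 0.0922762081027031), 84.21759033203125) far [0.6446 0.6504 0.6552] left [0.2559 0.2722 0.277 ]
top rack(stop axes) [[0.5542, 0.0996], [0.6443, 0.2692]] rect ((0.6143618226051331, 0.12661750614643097), (0.17146828770637512, 0.09136846661567688), 84.21936798095703) far [0.6314 0.6488 0.6536] left [0.2564 0.2737 0.278 ]
t 18.1 pos [ 0.5649 -0.215   0.2363] yhead 60.1 z [-0.  0. -1.] q6 -1.54 F [0.3 0.4 0. ] op 15.3 grip 24.6
 roll first -0.426 shift after roll [ 43.3 294.2 211.3]
the job is handed in; nothing more can be done
None
```

I handed the job in at about 18 s: the rack measured flush in the stop corner with its five short tubes, and the tall tube is held at the reading spot, leaning about 14° against the window's 17°, with the label an estimated 2–3 mm off; no verdict came back.

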